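Put the salt shaker away in the roll-top bin

TASK

Stand the salt shaker upright on the open front part of the roll-top bin's floor and let go of it, then roll the slatted cover forward and down along its track until it is fully shut over the shaker.

Things in the scene. Friction and masses are not known exactly. Their poses are not given: they have to be found in the camera images.
- salt_shaker_center (a point): Salt shaker: clear glass, white salt inside, with a grey domed perforated top; upright, 44 mm diameter (narrower from 66 mm up), 90 mm tall, about 0.1 kg. Point: on its axis at half height, 45 mm above its foot. A steel double-cone jigger and a tamper with wooden handle stand near it, in any order; they are not wanted.
- bin_spot (a point): Fixed wooden roll-top bin, opening to the robot's right; 250 wide (230 inside), 296 deep, 198 mm high; hood and two jars fill its rear half. Point: floor top (12 mm above worktop), mid width, middle of the open front part; shaker goes here, within 25 mm fore-aft, 80 mm sideways. x to the bin's rear (robot's left), z up. Sill 46 mm above worktop, inner face at x = -53 mm.
- roll_cover (a joint): Angle of the bin's slatted cover, rad: 0 shut, 1.6 fully open (rolled up and back; starts near there). A curved shell, radii 134 to 142 mm, turning about a level axis along the bin's y that passes 80 mm behind (+x) and 38 mm above bin_spot. Stays where left; 2 to 6 N at the bar moves it. Mind the wall shelf: its front edge is 0.62 m ahead of the robot, its underside 0.5 m above the worktop.
- cover_bar (a point): Middle of the round pull bar at the cover's front edge: along the bin's y, 10 mm diameter, 150 long, 168 mm from the cover's axis, 21 mm clear of the slats, stalks 65 mm either side. Its direction from the axis is joint angle + 4 degrees above level-forward: on top when open (hood top 18 mm below it), in front when shut. Push it from behind, then from above, along its arc.
Mind the look-alikes: they are no part of the job. What is shaped like the part that bears salt_shaker_center but black is not meant.

How it is judged:
By the outcome, as a careful person would: the job done as asked, in the order asked, and still so for the second after the job is handed in, with the robot touching nothing.
It also fails if it takes over 64 s, if anything falls off the work surface, if the arm or the gripper's body presses on something with over 40 N, if the wrist force passes 120 N, or if a joint passes its speed limit or range.

ROBOT

A 7-joint arm with a two-finger parallel gripper is mounted at the origin on a cart in front of the work surface, level with it; the furniture and walls round the work are solid. World frame = base frame: x ahead of the robot, y to its left, z up, the work surface at z = 0. Lengths are in m, angles in rad, forces in N, time in s.
With the tool pointing down it reaches from about 0.4 to 0.925 m from the base axis. Payload 4.1 kg.
Tool frame: the origin (TCP) lies at the very end of the fingers, on their centre line; the grasp point (between the pads) lies 19 mm behind it (robot.tcp_to_grasp is the distance from the TCP to the grasp point, in m); z points along the fingers, y is the line along which they close (so a half turn about z gives the same grasp; the last joint's range is limited). The gripper opens to 85 mm and grips with 20 to 120 N. Pads are 22 mm wide; open, the fingers measure 114 mm over their backs; the gripper's body (76 mm by 85 mm) begins 54 mm behind the grasp point. The pads swing forward as they close: fully open they stand 13 mm farther back than shut.
Start: joints at [-1.306, 0.398, 0.045, 1.537, -0.019, 1.207, -0.051], TCP at [0.231, 0.608, 0.231] pointing down, gripper open.
Joint ranges: [-2.82, 2.82], [-0.49, 2.23], [-1.37, 1.46], [0, 2.46], [-1.36, 4.5], [0.23, 2], [-2.94, 2.94]. Speed limits (rad/s): [2.57, 2.57, 3.14, 3.14, 3.14, 3.14, 3.14].

INTERFACE

Orientations are given as a unit quaternion [x, y, z, w].
In Python, from rig import read_state, viewer, robot gives the robot as it stands.
- The arm moves only by the tool arm_command, never from a script. Its argument "plan" is a list that holds one entry, the list of rows, each a list of 5 numbers: the finger opening in m, from 0 to 0.0854, then the shift along the tool's x, y, z in m, then the turn about the tool's z in degrees. A call has 1 to 12 rows; each row shifts and turns the commanded pose from where the row before left it, along the tool's axes as they then stand; what a row does not reach is not made up. A row lasts 1/10 s, in which the tool goes at most 50 mm and 8.59 degrees, less where a joint would pass 70% of its speed; a pose out of reach is approached as far as the arm can. A call with a gripper value outside its range is refused whole. The fingers move at their own pace and stop on an object; "grip_force" is the grip in N (left out, the last holds). Time passes only in rows, so rows that do not move let the fingers close. It gives the time, the measured TCP pose, the force, the opening and the grip force at its end, in the units of the state.
- read_state(): the state, without advancing time (a new reading comes with each control period).
- viewer.camera(name): name is "scene" or "top" or "wrist"; returns a dict with "img" (400x640x3 uint8, red, green, blue), "range_z" (400x640 float32, m along the optical axis (not along the pixel's ray), 0 where there is no reading), "mtx" (3x3 intrinsics, pixels), "R" (3x3) and "t" (3): a world point X has camera coordinates R X + t; the wrist camera has in their place "mount" (4x4, takes a point from camera to tool coordinates, whose origin is the TCP and whose axes are the flange's). Camera axes: x right, y down, z forward; pixel columns grow to the right and rows downward; lengths in m; the calibration is good to about 2 mm. The wrist camera is an equidistant fisheye: a pixel r from the principal point sees the ray r / f radians off the axis. A picture is of the moment at which its call begins: read the wrist's pose just before it.
- robot.sign_off(): hands the job in; it is judged then, once.
The state is a dict: "time": time; "q": joint angles; "joint_vel": joint speeds; "joint_efforts": joint torques, N m; "tool_pos": TCP position; "eef_rot": TCP orientation; "contact_force": force on the tool from outside, world axes, zero at the start; "torque": the same for the moment, N m; "width": opening from 0.0 (shut) to 1.0 (fully open); "grip_force": force on a finger pad.
Only numpy, scipy, OpenCV 4.12 (cv2) and the standard library are available. Lean on these libraries where they do the work, as an engineer would, in place of code of your own. Each camera call takes 0.05 s, during which the arm holds its last target. There are 200 camera calls.

## Working session

There is one attempt and no reset: what is moved stays moved. The work goes in short steps, Python scripts to look and compute and a tool call to move; the robot and the scene stay as the last step left them, time stands still between calls to the robot, and variables do not carry over. Pictures are saved under pics/ and viewed, at most 10 in all, crops included, and the job is handed in when it is done.

Besides the shell and the picture viewer there is one more tool, called after "Request:" as name(argument=value, ...) on one line, values as JSON. arm_command: Moves the arm, as the interface text tells. Its arguments: {"type":"object","properties":{"plan":{"type":"array"},"grip_force":{"type":"number"}},"required":["plan"]}

```bash
mkdir -p pics; ls; python3 - <<'E'
from rig import read_state, viewer, robot
import cv2,numpy as np
s=read_state(); print({k:np.round(v,3).tolist() for k,v in s.items()})
for n in("scene","top"):
    c=viewer.camera(n); np.savez(f"pics/{n}.npz",**c); cv2.imwrite(f"pics/{n}1.png",c["img"][:,:,::-1])
    print(n,np.round(-c["R"].T@c["t"],3),np.round(c["R"],2).tolist())
E
```

```text
pics
{'time': 0.0, 'q': [-1.306, 0.399, 0.045, 1.538, -0.019, 1.207, -0.051], 'joint_vel': [0.001, 0.001, 0.001, -0.001, 0.0, 0.001, 0.0], 'joint_efforts': [0.0, -47.512, 1.365, -25.421, 0.012, 0.01, 0.0], 'tool_pos': [0.231, 0.607, 0.23], 'eef_rot': [0.181, 0.984, -0.001, -0.0], 'contact_force': [0.486, 0.274, 0.395], 'torque': [0.005, -0.021, 0.06], 'grip_force': 0.0, 'width': 0.997}
scene [0.241 0.336 0.782] [[-0.86, -0.51, 0.0], [-0.43, 0.72, -0.54], [0.27, -0.46, -0.84]]
top [-0.009 -0.281  0.74 ] [[0.42, -0.91, 0.01], [-0.7, -0.33, -0.63], [0.57, 0.26, -0.78]]
```

View pics/scene1.png

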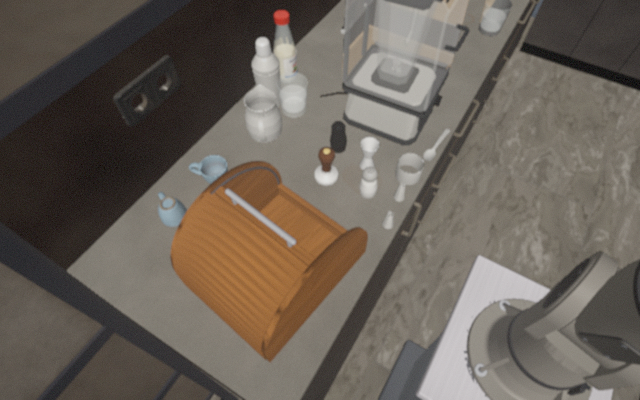

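View pics/top1.png

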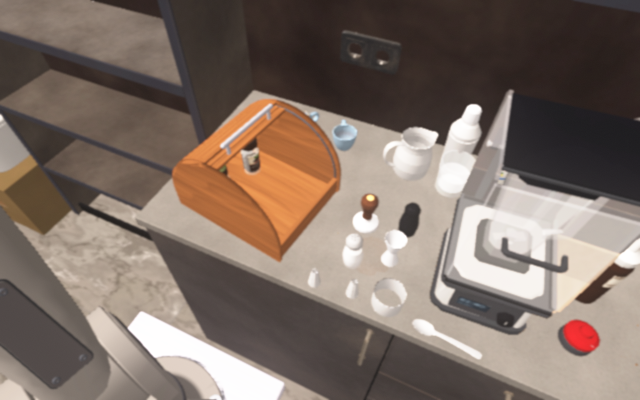

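The salt shaker is at about (352,248) in top and (369,182) in scene. The jigger is at (394,248), the tamper at (367,212) and the black look-alike at (409,218). The bin is at upper left in top, with its bar at (247,128) and its opening facing right.

```bash
cat > h.py <<'E'
import numpy as np,cv2
def cloud(c):
    z=c["range_z"]; v,u=np.mgrid[:z.shape[0],:z.shape[1]]
    K=c["mtx"]; p=np.stack([(u-K[0,2])/K[0,0]*z,(v-K[1,2])/K[1,1]*z,z],-1)
    w=(p-c["t"])@c["R"]; w[z==0]=np.nan; return w
E
python3 - <<'E'
from h import *
T=np.load("pics/top.npz");S=np.load("pics/scene.npz")
wt,ws=cloud(T),cloud(S)
for n,(w,pts) in dict(top=(wt,[(352,235),(352,242),(352,250),(352,258),(352,266),(394,248),(367,205),(314,277),(409,218),(270,110),(247,128),(225,144),(270,247),(337,184),(285,210),(250,195),(300,250),(240,97),(176,180)]),scene=(ws,[(369,172),(369,182),(369,190),(370,150),(326,155),(230,193),(260,217),(292,241),(365,235),(278,172),(268,355)])).items():
    for u,v in pts: print(n,u,v,np.round(w[v,u],3))
# shaker cluster
for n,w in(("top",wt),("scene",ws)):
    pass
im=T["img"]; a=cv2.resize(im[90:310,160:430],None,fx=2.9,fy=2.7,interpolation=cv2.INTER_CUBIC); cv2.imwrite("pics/c1.png",a[:,:,::-1])
E
```

```text
top 352 235 [ 0.433 -0.17   0.088]
top 352 242 [ 0.419 -0.176  0.086]
top 352 250 [ 0.414 -0.179  0.067]
top 352 258 [ 0.411 -0.183  0.043]
top 352 266 [ 0.41  -0.186  0.014]
top 394 248 [ 0.45  -0.255  0.073]
top 367 205 [ 0.521 -0.171  0.086]
top 314 277 [ 0.344 -0.128  0.032]
top 409 218 [ 0.542 -0.261  0.065]
top 270 110 [0.601 0.099 0.189]
top 247 128 [0.498 0.093 0.218]
top 225 144 [0.437 0.105 0.221]
top 270 247 [ 0.364 -0.018  0.041]
top 337 184 [ 0.599 -0.072  0.027]
top 285 210 [0.484 0.01  0.013]
top 250 195 [0.38  0.022 0.172]
top 300 250 [ 0.407 -0.066 -0.   ]
top 240 97 [0.806 0.328 0.018]
top 176 180 [0.401 0.233 0.095]
scene 369 172 [ 0.426 -0.167  0.09 ]
scene 369 182 [ 0.42  -0.16   0.066]
scene 369 190 [ 0.417 -0.158  0.04 ]
scene 370 150 [ 0.468 -0.261  0.043]
scene 326 155 [ 0.532 -0.163  0.086]
scene 230 193 [0.571 0.09  0.223]
scene 260 217 [0.501 0.101 0.221]
scene 292 241 [0.433 0.111 0.22 ]
scene 365 235 [ 0.361 -0.024  0.094]
scene 278 172 [ 0.597 -0.067  0.087]
scene 268 355 [0.404 0.251 0.049]
```

View pics/c1.png

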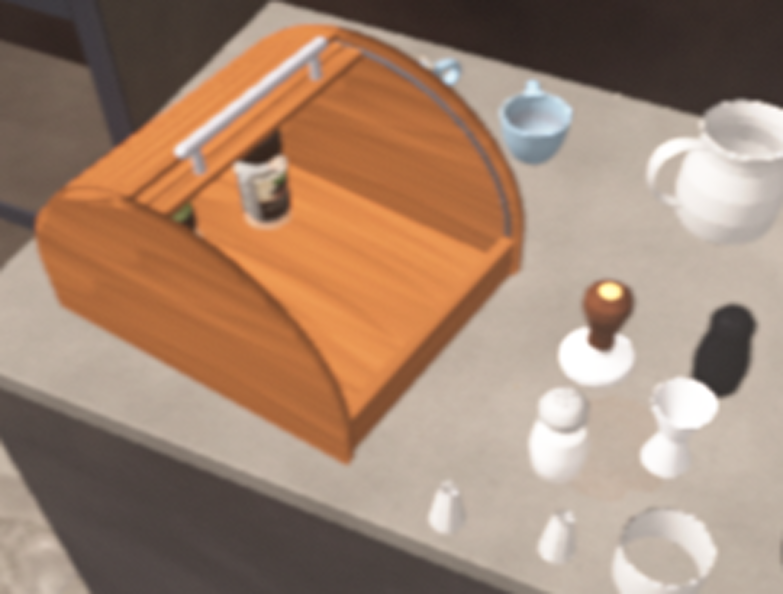

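The crop confirms it: the shaker is centred near (560,430) in the crop, the tamper is behind it and the jigger to its right. The bin's open floor and sill are clear.

```bash
python3 - <<'E'
from h import *
from scipy.optimize import least_squares
T=np.load("pics/top.npz");S=np.load("pics/scene.npz")
P={"top":cloud(T).reshape(-1,3),"scene":cloud(S).reshape(-1,3)}
for n,p in P.items():
    p=p[~np.isnan(p).any(1)]
    q=p[(np.hypot(p[:,0]-.427,p[:,1]+.168)<.032)&(p[:,2]>.015)&(p[:,2]<.06)]
    f=least_squares(lambda c:np.hypot(q[:,0]-c[0],q[:,1]-c[1])-.022,[.427,-.168],loss="soft_l1",f_scale=.002)
    print(n,"shaker",f.x,len(q),np.abs(f.fun).mean())
    d=p[(np.hypot(p[:,0]-.427,p[:,1]+.168)<.032)&(p[:,2]>.07)]; print(" dome",d.mean(0),d[:,2].max(),len(d))
    b=p[(p[:,2]>.2125)&(p[:,2]<.23)&(p[:,0]>.38)&(p[:,0]<.62)&(p[:,1]>0)&(p[:,1]<.2)]
    v=cv2.fitLine(b[:,:2].astype(np.float32),cv2.DIST_HUBER,0,.01,.01).ravel()
    t=(b[:,:2]-v[2:])@v[:2]; print(" bar dir",v[:2],"mid",v[2:]+v[:2]*(t.min()+t.max())/2,"len",np.ptp(t),"ztop",np.percentile(b[:,2],95))
    bx=np.array([.15,.989]);
    # sill top
    s=p[(abs(p[:,2]-.046)<.004)&(p[:,0]>.36)&(p[:,0]<.61)&(p[:,1]>-.1)&(p[:,1]<.02)]
    v=cv2.fitLine(s[:,:2].astype(np.float32),cv2.DIST_HUBER,0,.01,.01).ravel()
    t=(s[:,:2]-v[2:])@v[:2]; r=(s[:,:2]-v[2:])@np.array([v[1],-v[0]]);print(" sill dir",v[:2],"mid",v[2:]+v[:2]*(t.min()+t.max())/2,"len",np.ptp(t),"across",np.percentile(r,[3,97]),len(s))
E
```

```text
top shaker [ 0.43217278 -0.17839019] 264 0.0015041505085396515
 dome [ 0.42443118 -0.17933718  0.08300466] 0.09169207595757428 221
 bar dir [ 0.9880192  -0.15433073] mid [0.50655128 0.09341971] len 0.15853093459720008 ztop 0.22335259877688507
 sill dir [ 0.9890565  -0.14753717] mid [ 0.48367138 -0.05100729] len 0.24856015641636303 across [-0.04890648  0.00527965] 560
scene shaker [ 0.42818163 -0.17911509] 231 0.0013899988669005532
 dome [ 0.42558304 -0.16970954  0.08157729] 0.09005310227201635 180
 bar dir [ 0.9885221  -0.15107615] mid [0.50512478 0.09989137] len 0.1562885783136629 ztop 0.22218212881258942
 sill dir [ 0.9845898 -0.1748798] mid [ 0.47953094 -0.04324062] len 0.24228797864873383 across [-0.0594693   0.00845841] 462
```

Request:
arm_command(plan=[[[0.06,-0.036,-0.03,-0.01,0],[0.06,-0.036,-0.03,-0.01,0],[0.06,-0.036,-0.03,-0.01,0],[0.06,-0.036,-0.03,-0.01,0],[0.06,-0.036,-0.03,-0.01,0],[0.06,-0.036,-0.03,-0.01,0],[0.06,-0.036,-0.03,-0.01,0],[0.06,-0.036,-0.03,-0.01,0],[0.06,-0.036,-0.03,0,0],[0.06,-0.036,-0.03,0,0]]])

```text
time: 1.1
tool_pos: [0.4615, 0.1972, 0.3115]
eef_rot: [0.181, 0.984, 0.0, 0.0]
contact_force: [0.8, 0.5, -0.8]
width: 0.704
grip_force: 0.0
```

Request:
arm_command(plan=[[[0.06,-0.013,-0.045,0,0],[0.06,-0.013,-0.045,0,0],[0.06,-0.013,-0.045,0,0],[0.06,-0.013,-0.045,0,0],[0.06,-0.013,-0.045,0,0],[0.06,-0.013,-0.045,0,0],[0.06,-0.013,-0.045,0,0],[0.06,-0.013,-0.045,0,0],[0.06,0,0,0,7],[0.06,0,0,0,7],[0.06,0,0,0,6],[0.06,0,0,0,0]]])

```text
time: 2.3
tool_pos: [0.4298, -0.1744, 0.3109]
eef_rot: [0.349, 0.937, 0.0, -0.0]
contact_force: [0.8, 0.2, 0.5]
width: 0.7
grip_force: 0.0
```

```bash
cat >> h.py <<'E'
from scipy.spatial.transform import Rotation as Ro
def delta(s,X,yaw=None):
    R=Ro.from_quat(s["eef_rot"]).as_matrix(); d=R.T@(np.array(X)-s["tool_pos"])
    y=np.degrees(np.arctan2(R[1,1],R[0,1]))
    return np.round(d,4),"yawY %.1f"%y,None if yaw is None else "turn %.1f"%(y-yaw)
def wproj(c,s,X):
    R=Ro.from_quat(s["eef_rot"]).as_matrix(); pt=R.T@(np.array(X)-s["tool_pos"])
    M=np.linalg.inv(c["mount"]); p=M[:3,:3]@pt+M[:3,3]; K=c["mtx"]
    a=np.arctan2(np.hypot(p[0],p[1]),p[2]); n=p[:2]/np.hypot(p[0],p[1])
    return np.array([K[0,2],K[1,2]])+np.array([K[0,0],K[1,1]])*a*n
E
python3 - <<'E'
from h import *
from rig import read_state, viewer
s=read_state(); c=viewer.camera("wrist")
print(s["q"], np.round(c["mount"],3).tolist(), c["mtx"].tolist())
im=c["img"][:,:,::-1].copy()
for X in([.429,-.178,0],[.429,-.178,.09]):
    p=wproj(c,s,X);print(p);cv2.circle(im,tuple(int(round(t)) for t in p),3,(0,0,255),1)
cv2.imwrite("pics/w1.png",im)
print(delta(s,[.429,-.178,.06],50))
E
```

```text
[-0.44018679 -0.01243372  0.73313263  1.85660563  0.00853033  1.2949374
  1.14852619] [[-0.0, -0.963, -0.27, 0.069], [1.0, -0.0, -0.0, 0.0], [0.0, -0.27, 0.963, -0.143], [0.0, 0.0, 0.0, 1.0]] [[309.70691628693146, 0.0, 317.0901486774502], [0.0, 309.70691628693146, 197.71853256312426], [0.0, 0.0, 1.0]]
[314.97015667 160.81028461]
[314.44866007 172.30896756]
(array([-0.0019, -0.0032,  0.2509]), 'yawY 49.2', 'turn -0.8')
```

View pics/w1.png

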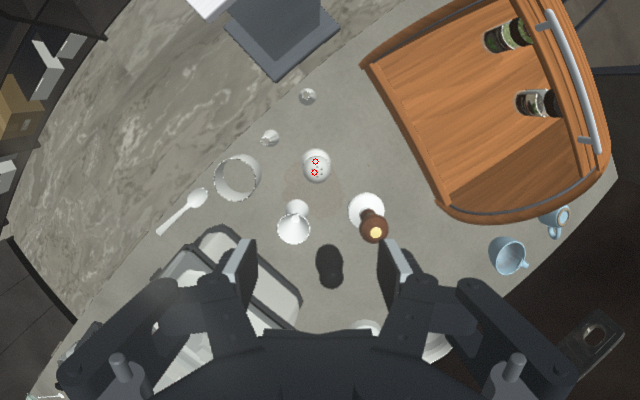

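The wrist view shows the shaker at (317,165), about 2 px from my predicted (315,166), so the fix is good. The finger paths along image left and right are free.

Request:
arm_command(plan=[[[0.06,-0.002,-0.001,0.04,0],[0.06,0,0,0.045,0],[0.06,0,0,0.045,0],[0.06,0,0,0.045,0],[0.06,0,0,0.04,0],[0.06,0,0,0.035,0],[0.06,0,0,0.02,0],[0.06,0,0,0.013,0],[0.06,0,0,0,0],[0.06,0,0,0,0]]], grip_force=30)

```text
time: 3.35
tool_pos: [0.4317, -0.1767, 0.0289]
eef_rot: [0.349, 0.937, 0.0, 0.001]
contact_force: [0.7, 0.5, 0.3]
width: 0.705
grip_force: 0.0
```

Request:
arm_command(plan=[[[0.03,0,0,0,0],[0.03,0,0,0,0],[0.03,0,0,0,0],[0.03,0,0,0,0],[0.03,0,0,0,0]]], grip_force=30)

```text
time: 3.85
tool_pos: [0.4322, -0.1768, 0.0298]
eef_rot: [0.349, 0.937, 0.001, 0.001]
contact_force: [-0.3, -0.3, 5.1]
width: 0.46
grip_force: 29.7
```

Request:
arm_command(plan=[[[0.03,0,0,-0.02,0],[0.03,0,0,-0.04,0],[0.03,0,0,-0.045,0],[0.03,0,0,-0.045,0],[0.03,0,0,0,0]]])

```text
time: 4.35
tool_pos: [0.4354, -0.1782, 0.1844]
eef_rot: [0.349, 0.937, 0.002, 0.007]
contact_force: [1.6, 0.0, -0.6]
width: 0.463
grip_force: 30.6
```

```bash
python3 - <<'E'
from h import *
from rig import read_state, viewer
s=read_state(); print(s["width"],s["grip_force"],s["tool_pos"],s["contact_force"])
c=viewer.camera("top"); w=viewer.camera("wrist")
a=np.hstack([cv2.resize(c["img"][60:360,240:560],(400,375)),cv2.resize(w["img"][100:400,160:480],(400,375))])
cv2.imwrite("pics/g1.png",a[:,:,::-1])
E
```

```text
0.46269560824240813 30.587619678117335 [ 0.43537894 -0.17815622  0.18439978] [ 1.64104896  0.03111537 -0.59188086]
```

View pics/g1.png

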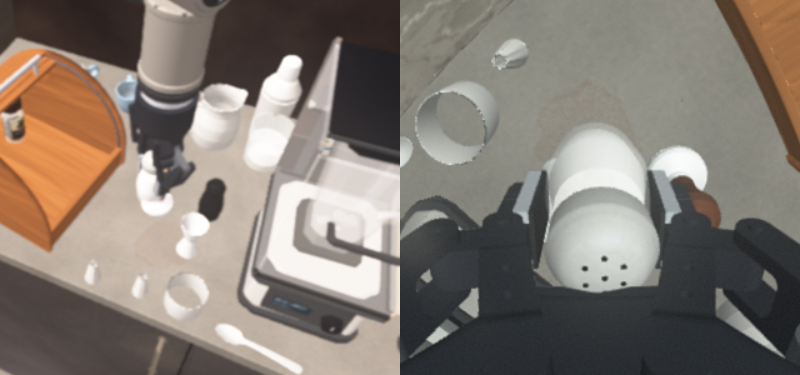

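The shaker is lifted between the pads. In the left half it hangs upright at (155,180), and in the right half the perforated dome is at (600,240). Next I turn it so the camera faces the bin's front.

Request:
arm_command(plan=[[[0.03,0,0,-0.01,-8.5],[0.03,0,0,-0.01,-8.5],[0.03,0,0,-0.01,-8.5],[0.03,0,0,-0.01,-8.5],[0.03,0,0,0,-8.5],[0.03,0,0,0,-8.5],[0.03,0,0,0,-8.5],[0.03,0,0,0,-8.5],[0.03,0,0,0,-8.5],[0.03,0,0,0,-8.5],[0.03,0,0,0,-8.5],[0.03,0,0,0,-8.5]]])

```text
time: 5.65
tool_pos: [0.4299, -0.1752, 0.2147]
eef_rot: [-0.466, 0.885, 0.002, -0.003]
contact_force: [-0.2, -0.2, -0.9]
width: 0.461
grip_force: 30.6
```

Request:
arm_command(plan=[[[0.03,0,0,0,-8.5],[0.03,0,0,0,-8.5],[0.03,0,0,0,-3],[0.03,0,0,0,0]]])

```text
time: 6.05
tool_pos: [0.4276, -0.1784, 0.2094]
eef_rot: [-0.513, 0.858, 0.006, -0.009]
contact_force: [-0.1, -0.1, -0.9]
width: 0.46
grip_force: 30.6
```

```bash
python3 - <<'E'
from h import *
from rig import read_state
s=read_state(); print(s["q"],s["tool_pos"]);print(delta(s,[.4905,.006,.222],171.2))
E
```

```text
[ 0.38556182  0.09825396 -0.09219446  1.97464645  0.01546133  1.09050748
  2.93535474] [ 0.42764377 -0.17839684  0.20939094]
(array([-0.1921,  0.0321, -0.0137]), 'yawY 151.8', 'turn -19.4')
```

Request:
arm_command(plan=[[[0.03,-0.032,0.005,-0.002,0],[0.03,-0.032,0.005,-0.002,0],[0.03,-0.032,0.005,-0.002,0],[0.03,-0.032,0.005,-0.002,0],[0.03,-0.032,0.006,-0.002,0],[0.03,-0.032,0.006,-0.002,0],[0.03,0,0,0,0],[0.03,0,0,0,0]]])

```text
time: 6.85
tool_pos: [0.4912, 0.0071, 0.221]
eef_rot: [-0.515, 0.857, 0.005, -0.009]
contact_force: [-0.2, -1.0, -1.2]
width: 0.464
grip_force: 30.6
```

```bash
python3 - <<'E'
from h import *
from rig import read_state,viewer
s=read_state(); print(s["q"],s["tool_pos"],s["eef_rot"]);print(delta(s,[.4905,.006,.043],152))
w=viewer.camera("wrist");c=viewer.camera("top")
a=np.hstack([cv2.resize(c["img"][60:360,140:460],(400,375)),cv2.resize(w["img"],(400,250))[:, :] if 0 else cv2.copyMakeBorder(cv2.resize(w["img"],(400,250)),0,125,0,0,0)])
cv2.imwrite("pics/p1.png",a[:,:,::-1])
E
```

```text
[ 0.12601848  0.14283872 -0.2501971   1.89831801  0.03759891  1.12569696
  2.51457556] [0.49118476 0.00707712 0.22098471] [-0.51514606  0.85704036  0.0047908  -0.00913259]
(array([-0.0006, -0.003 ,  0.178 ]), 'yawY 152.0', 'turn 0.0')
```

View pics/p1.png

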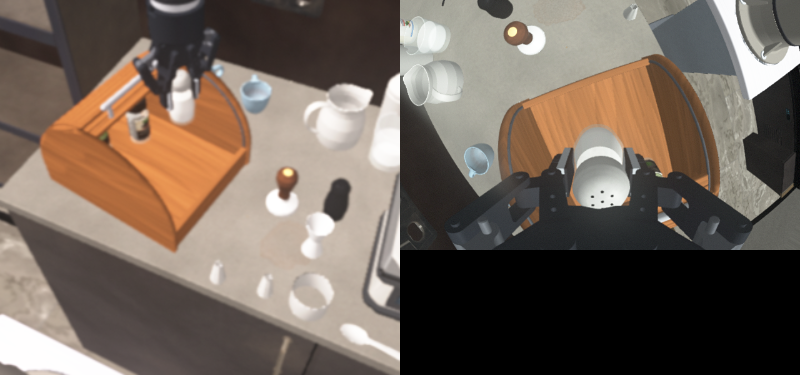

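The shaker hangs over the open floor, inside the walls and ahead of the bar (top at (180,95), wrist at (600,180)). I now lower it.

Request:
arm_command(plan=[[[0.03,0.002,-0.003,0.04,0],[0.03,0,0,0.04,0],[0.03,0,0,0.035,0],[0.03,0,0,0.025,0],[0.03,0,0,0.015,0],[0.03,0,0,0.01,0],[0.03,0,0,0.006,0],[0.03,0,0,0.003,0],[0.03,0,0,0,0],[0.03,0,0,0,0]]])

```text
time: 7.95
tool_pos: [0.491, 0.003, 0.0488]
eef_rot: [-0.514, 0.858, 0.004, -0.007]
contact_force: [0.2, 0.4, -0.4]
width: 0.456
grip_force: 30.6
```

Request:
arm_command(plan=[[[0.03,0,0,0.003,0],[0.03,0,0,0.002,0],[0.03,0,0,0.001,0],[0.03,0,0,0,0]]])

```text
time: 8.35
tool_pos: [0.4902, 0.0031, 0.0421]
eef_rot: [-0.514, 0.858, 0.004, -0.008]
contact_force: [-1.1, -0.0, -0.7]
width: 0.459
grip_force: 30.7
```

Request:
arm_command(plan=[[[0.03,0,0,0.001,0],[0.03,0,0,0,0],[0.03,0,0,0.001,0],[0.03,0,0,0,0]]])

```text
time: 8.75
tool_pos: [0.4903, 0.0031, 0.0418]
eef_rot: [-0.514, 0.858, 0.004, -0.008]
contact_force: [-5.1, -0.2, 15.4]
width: 0.462
grip_force: 33.2
```

Contact with the floor. I release slowly and rise.

Request:
arm_command(plan=[[[0.03,0,0,-0.001,0],[0.044,0,0,0,0],[0.05,0,0,0,0],[0.062,0,0,0,0],[0.062,0,0,0,0],[0.062,0,0,-0.01,0],[0.062,0,0,-0.03,0],[0.062,0,0,-0.045,0],[0.062,0,0,-0.045,0],[0.062,0,0,-0.045,0],[0.062,0,0,-0.045,0],[0.0,0,0,-0.045,0]]])

```text
time: 9.95
tool_pos: [0.4946, 0.0033, 0.3089]
eef_rot: [-0.514, 0.858, 0.004, -0.007]
contact_force: [1.1, -0.1, 0.6]
width: 0.576
grip_force: 0.0
```

```bash
python3 - <<'E'
from h import *
from rig import read_state,viewer
s=read_state(); print(s["tool_pos"],s["eef_rot"],s["q"])
w=viewer.camera("wrist");c=viewer.camera("top");sc=viewer.camera("scene")
for n,k in(("top",c),("scene",sc)):
    p=cloud(k).reshape(-1,3);q=p[(np.hypot(p[:,0]-.49,p[:,1]-.003)<.035)&(p[:,2]>.025)&(p[:,2]<.075)]
    if len(q)>20:
        f=least_squares=None
        from scipy.optimize import least_squares
        f=least_squares(lambda c:np.hypot(q[:,0]-c[0],q[:,1]-c[1])-.022,[.49,.003],loss="soft_l1",f_scale=.002);print(n,f.x,len(q),np.abs(f.fun).mean())
    b=p[(p[:,2]>.2125)&(p[:,2]<.228)&(p[:,0]>.38)&(p[:,0]<.62)&(p[:,1]>.06)&(p[:,1]<.14)]
    print(" bar",len(b), np.median(b,0) if len(b) else 0)
a=np.hstack([cv2.resize(c["img"][60:360,140:460],(400,375)),cv2.copyMakeBorder(cv2.resize(w["img"],(400,250)),0,125,0,0,0)])
cv2.imwrite("pics/p2.png",a[:,:,::-1])
# bar start, approach points
ang=1.555+.07;spot=np.array([.491,.009]);bx=np.array([.152,.988])
for d in(.03,.025,.02): 
    x=.080-.168*np.cos(ang)+d; print(d,delta(s,[*(spot+bx*x),.209],152))
E
```

```text
[0.49462023 0.00332661 0.3088513 ] [-0.51425142  0.8575974   0.00405694 -0.00746373] [ 0.1448828   0.08298381 -0.25395524  1.7670972   0.02038648  1.31116986
  2.53729544]
top [0.4913838  0.00102884] 270 0.0014560646829927411
 bar 339 [0.49916189 0.09489551 0.22123104]
scene [ 4.88509221e-01 -3.33203391e-04] 251 0.0014649686478525128
 bar 529 [0.49995236 0.10016883 0.22024543]
0.03 (array([-0.1165,  0.0439,  0.0995]), 'yawY 151.9', 'turn -0.1')
0.025 (array([-0.1118,  0.0422,  0.0995]), 'yawY 151.9', 'turn -0.1')
0.02 (array([-0.1071,  0.0406,  0.0995]), 'yawY 151.9', 'turn -0.1')
```

View pics/p2.png

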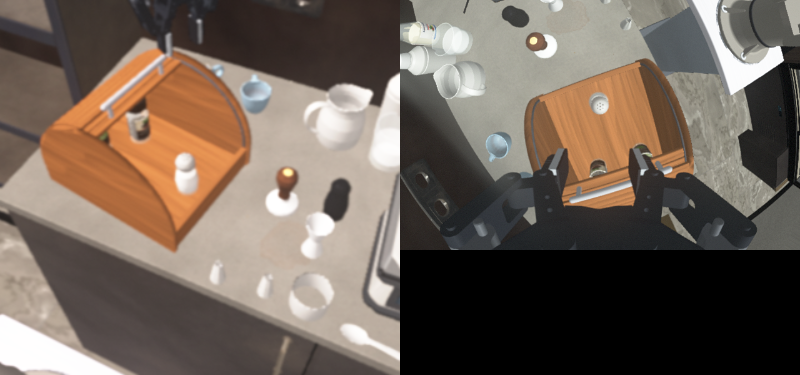

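The shaker stands upright and free on the open floor, at about (185,172) in the left half and (600,103) in the wrist view. Measured, it is about 9 mm forward of bin_spot. Next I go behind the bar with shut fingers.

Request:
arm_command(plan=[[[0,-0.039,0.015,0,0],[0,-0.039,0.015,0,0],[0,-0.039,0.014,0,0],[0,0,0,0.035,0],[0,0,0,0.035,0],[0,0,0,0.02,0],[0,0,0,0.006,0],[0,0,0,0,0],[0,0,0,0,0]]])

```text
time: 11.0
tool_pos: [0.5102, 0.1273, 0.2106]
eef_rot: [-0.514, 0.858, 0.004, -0.007]
contact_force: [-0.2, -0.4, 1.2]
width: -0.004
grip_force: 0.0
```

```bash
python3 - <<'E'
from h import *
from rig import read_state,viewer
s=read_state(); print(s["tool_pos"],s["contact_force"],s["q"])
R=Ro.from_quat(s["eef_rot"]).as_matrix()
spot=np.array([.491,.009]);bx=np.array([.152,.988])
d=s["tool_pos"][:2]-spot; print("binx",d@bx,"biny",d@np.array([-.988,.152]))
print("tool for -1 binx:",np.round(R.T@np.array([*-bx,0]),3),"down",np.round(R.T@[0,0,-1],3))
# waypoints: tip behind bar
prev=None
for th in np.radians([93,85,77,69,61,53,45]):
    bxp=.080-.168*np.cos(th); bz=.05+.168*np.sin(th)
    t=np.array([*(spot+bx*(bxp+.017)),bz-.006+.012*(np.radians(93)-th)/.84])
    if prev is not None: print(round(np.degrees(th)),np.round(R.T@(t-prev),4),np.round(t,3))
    else: print(np.round(R.T@(t-s["tool_pos"]),4))
    prev=t
E
```

```text
[0.51021059 0.12729941 0.21059226] [-0.16004029 -0.41039758  1.17890139] [-0.01493217  0.21881802 -0.35622906  1.83712555  0.07795717  1.11602497
  2.25205783]
binx 0.1197998304867334 biny -0.0009985537916298482
tool for -1 binx: [ 0.943 -0.332  0.003] down [-0.008 -0.015  1.   ]
[ 0.0136 -0.0037 -0.0011]
85 [ 0.0221 -0.0077 -0.0015] [0.504 0.09  0.213]
77 [ 0.0218 -0.0077  0.0017] [0.5   0.067 0.212]
69 [ 0.0211 -0.0075  0.0049] [0.497 0.045 0.207]
61 [ 0.02   -0.0072  0.008 ] [0.493 0.024 0.199]
53 [ 0.0184 -0.0067  0.0108] [0.49  0.005 0.188]
45 [ 0.0166 -0.0061  0.0134] [ 0.488 -0.013  0.175]
```

Request:
arm_command(plan=[[[0,0.007,-0.002,0,0],[0,0.007,-0.002,0,0],[0,0.011,-0.004,-0.001,0],[0,0.011,-0.004,0,0],[0,0.011,-0.004,0.001,0],[0,0.011,-0.004,0.001,0],[0,0.011,-0.004,0.002,0],[0,0.01,-0.004,0.003,0]]])

```text
time: 11.8
tool_pos: [0.4958, 0.044, 0.2035]
eef_rot: [-0.514, 0.858, 0.005, -0.009]
contact_force: [-0.2, 5.6, -2.0]
width: 0.002
grip_force: 2.4
```

Request:
arm_command(plan=[[[0,0.01,-0.004,0.004,0],[0,0.01,-0.003,0.004,0],[0,0.009,-0.003,0.005,0],[0,0.009,-0.003,0.006,0],[0,0.008,-0.003,0.006,0],[0,0.008,-0.003,0.007,0],[0,0,0,0,0]]])

```text
time: 12.5
tool_pos: [0.4869, -0.0148, 0.1711]
eef_rot: [-0.513, 0.858, 0.004, -0.009]
contact_force: [0.8, -0.3, 0.7]
width: -0.005
grip_force: 0.1
```

```bash
python3 - <<'E'
from h import *
from rig import read_state,viewer
s=read_state(); print(s["tool_pos"],s["contact_force"])
spot=np.array([.491,.009]);bx=np.array([.152,.988])
d=s["tool_pos"][:2]-spot; print("binx",d@bx)
w=viewer.camera("wrist");c=viewer.camera("top")
a=np.hstack([cv2.resize(c["img"][60:360,140:460],(400,375)),cv2.copyMakeBorder(cv2.resize(w["img"],(400,250)),0,125,0,0,0)])
cv2.imwrite("pics/p3.png",a[:,:,::-1])
E
```

```text
[ 0.48685183 -0.01480967  0.17105575] [ 0.75404167 -0.33811129  0.72591821]
binx -0.024154478726207896
```

View pics/p3.png

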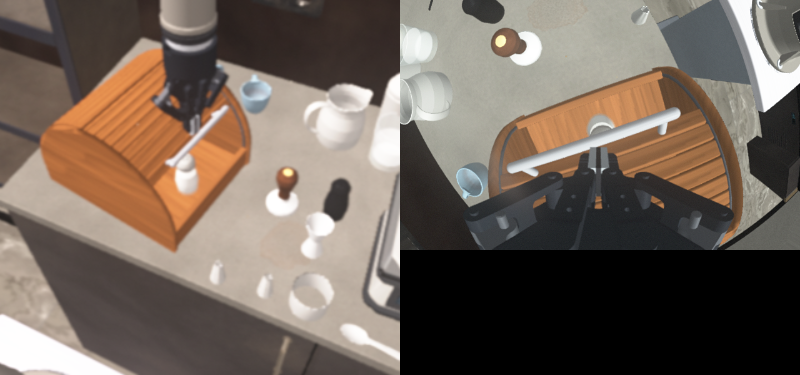

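The cover follows the push. The bar now spans (170,163)–(225,112) in the left half, in front of the fingertips, at about 45°. The shaker stands untouched at (185,172). I change to pushing from above.

Request:
arm_command(plan=[[[0,0,0,-0.02,0],[0,0,0,-0.012,0],[0,0,0,0,-8],[0,0,0,0,0]]])

```text
time: 13.0
tool_pos: [0.4888, -0.0128, 0.205]
eef_rot: [-0.573, 0.82, 0.004, -0.007]
contact_force: [0.1, 0.1, -0.3]
width: 0.002
grip_force: 0.0
```

```bash
python3 - <<'E'
from h import *
from rig import read_state,viewer
s=read_state(); print(s["tool_pos"],s["contact_force"],s["q"][6])
R=Ro.from_quat(s["eef_rot"]).as_matrix()
spot=np.array([.491,.009]);bx=np.array([.152,.988]);p=cloud(viewer.camera("top")).reshape(-1,3)
b=np.c_[(p[:,:2]-spot)@bx,(p[:,:2]-spot)@[-.988,.152],p[:,2]]
r=np.hypot(b[:,0]-.08,b[:,2]-.05); m=(abs(r-.171)<.006)&(abs(b[:,1])<.078)&(b[:,0]<.05)&(b[:,2]>.06)&(abs(b[:,1])>.03)
print("bar",m.sum(),np.median(b[m],0),"ang",np.degrees(np.median(np.arctan2(b[m,2]-.05,.08-b[m,0]))))
prev=s["tool_pos"]
for th,l in zip([45,45,38,31,24,17,10,4,2.5],[.004,.003,.002,0,-.002,-.004,-.005,-.006,-.006]):
    t=np.radians(th); z=.05+.168*np.sin(t)+.005+(.02 if prev is s["tool_pos"] else 0)
    X=np.array([*(spot+bx*(.08-.168*np.cos(t)+l)),z]); print(th,np.round(R.T@(X-prev),4),np.round(X,3)); prev=X
E
```

```text
[ 0.48881303 -0.01277476  0.20500086] [ 0.09533043  0.11490686 -0.26613712] 2.6826824212224425
bar 197 [-0.04167615  0.03350347  0.17176272] ang 45.093940098092276
45 [ 0.0128 -0.0016  0.0113] [ 0.486 -0.025  0.194]
45 [ 0.0008 -0.0005  0.02  ] [ 0.486 -0.026  0.174]
38 [ 0.0142 -0.0031  0.0154] [ 0.483 -0.041  0.158]
31 [ 0.0132 -0.0029  0.017 ] [ 0.481 -0.054  0.142]
24 [ 0.0111 -0.0025  0.0182] [ 0.48  -0.066  0.123]
17 [ 0.0089 -0.0021  0.0192] [ 0.478 -0.075  0.104]
10 [ 0.0055 -0.0014  0.02  ] [ 0.477 -0.08   0.084]
4 [ 0.003  -0.0009  0.0175] [ 0.477 -0.083  0.067]
2.5 [ 0.0002 -0.0001  0.0044] [ 0.477 -0.084  0.062]
```

Request:
arm_command(plan=[[[0,0.013,-0.002,0.006,0],[0,0.001,0,0.013,0],[0,0,0,0.012,0],[0,0.007,-0.002,0.008,0],[0,0.007,-0.001,0.008,0],[0,0.007,-0.002,0.008,0],[0,0.006,-0.001,0.009,0],[0,0.006,-0.001,0.009,0],[0,0.005,-0.001,0.009,0]]])

```text
time: 13.95
tool_pos: [0.4785, -0.0648, 0.1216]
eef_rot: [-0.573, 0.82, 0.005, -0.007]
contact_force: [-0.0, 1.4, 2.7]
width: -0.002
grip_force: 1.2
```

Request:
arm_command(plan=[[[0,0.005,-0.001,0.01,0],[0,0.004,-0.001,0.01,0],[0,0.003,-0.001,0.01,0],[0,0.003,-0.001,0.01,0],[0,0.002,0,0.008,0],[0,0.001,-0.001,0.006,0],[0,0,0,0.002,0],[0,0,0,0,0]]])

```text
time: 14.75
tool_pos: [0.4752, -0.0837, 0.0665]
eef_rot: [-0.573, 0.82, 0.005, -0.009]
contact_force: [-1.6, 0.4, 5.2]
width: 0.0
grip_force: 2.2
```

```bash
cat > bar.py <<'E'
from h import *
from rig import read_state,viewer
s=read_state(); print(s["tool_pos"],s["contact_force"],s["q"][6])
spot=np.array([.491,.009]);bx=np.array([.152,.988])
print("binx",(s["tool_pos"][:2]-spot)@bx)
for n in("top","scene"):
    p=cloud(viewer.camera(n)).reshape(-1,3)
    b=np.c_[(p[:,:2]-spot)@bx,(p[:,:2]-spot)@[-.988,.152],p[:,2]]
    r=np.hypot(b[:,0]-.08,b[:,2]-.05); m=(abs(r-.171)<.006)&(abs(b[:,1])<.078)&(b[:,0]<.0)&(b[:,2]>.04)&(abs(b[:,1])>.03)&(b[:,2]<.16)
    print("bar",m.sum(),np.median(b[m],0),"ang",np.degrees(np.median(np.arctan2(b[m,2]-.05,.08-b[m,0]))))
E
python3 bar.py
```

```text
[ 0.47521601 -0.0836874   0.06648501] [-1.63329154  0.37677013  5.23652005] 2.781322809135704
binx -0.09397432080094568
bar 101 [-0.08965891  0.05109742  0.06545822] ang 5.243697793706744
bar 97 [-0.08586096  0.03454846  0.06476448] ang 5.102345352205526
```

Request:
arm_command(plan=[[[0,0,0,0.002,0],[0,0,0,0.001,0],[0,0,0,0.001,0],[0,0,0,0,0]]])

```text
time: 15.25
tool_pos: [0.4755, -0.0839, 0.0655]
eef_rot: [-0.573, 0.82, 0.005, -0.009]
contact_force: [-9.5, -0.0, 30.4]
width: 0.003
grip_force: 14.9
```

The cover is at its hard stop: 30 N with no further travel. I lift away.

Request:
arm_command(plan=[[[0,0,0,-0.003,0],[0,0.005,0,-0.015,0],[0,0.005,0,-0.035,0],[0,0,0,-0.045,0],[0,0,0,-0.045,0],[0,0,0,-0.045,0],[0,0,0,0,0],[0,0,0,0,0]]])

```text
time: 16.05
tool_pos: [0.476, -0.093, 0.251]
eef_rot: [-0.573, 0.82, 0.004, -0.007]
contact_force: [-0.3, 0.6, -0.1]
width: 0.002
grip_force: 0.0
```

```bash
python3 bar.py; python3 - <<'E'
from h import *
from rig import viewer
c=viewer.camera("top");w=viewer.camera("scene")
a=np.hstack([cv2.resize(c["img"][60:360,140:460],(400,375)),cv2.resize(w["img"][100:370,150:440],(400,375))])
cv2.imwrite("pics/f.png",a[:,:,::-1])
E
```

```text
[ 0.47601235 -0.0929908   0.25103761] [-0.32589925  0.61646833 -0.05991245] 2.866167052410945
binx -0.10304503498709361
bar 160 [-0.08949481  0.03396297  0.06547457] ang 5.2221233238040226
bar 69 [-0.08636967  0.03268413  0.06445819] ang 4.961522352598968
```

View pics/f.png

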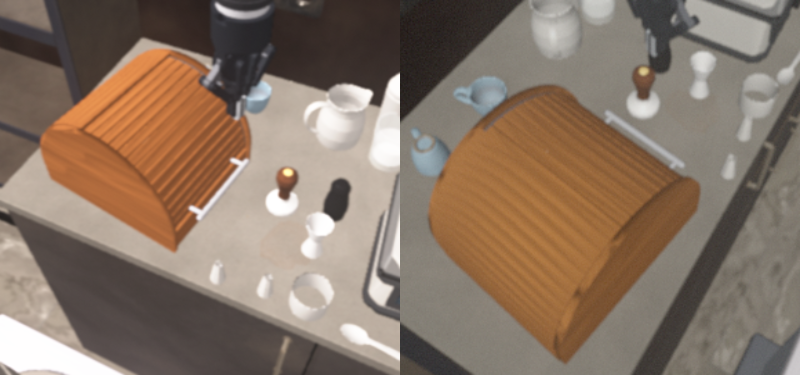

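The cover is fully down, with the bar at the front ((195,212)–(245,162) in the left half). The other objects are undisturbed and the arm is clear.

```bash
python3 -c "
from rig import robot; print(robot.sign_off())"
```

```text
the job is handed in; nothing more can be done
None
```

The salt shaker stands upright on the bin's open floor, released about 9 mm forward of bin_spot, the cover is shut against its stop over it, and the job was handed in at about 16 s with the arm clear of everything.

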